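Fold the bit rack down and close the drill case

TASK

Close up the open drill case on the workbench: first fold its upright bit rack down flat into the case, and only then swing the lid fully shut over it. Just push with the fingertips or the outside of the fingers; grip and lift nothing, leave the case standing where it is, and leave the loose things in and around it alone. Finish with the hand clear of everything.

Things in the scene. Friction and masses are not known exactly. Their poses are not given: they have to be found in the camera images.
- drill_case: Grey sheet-metal drill case, an open box 150 (x) x 190 (y) x 50 mm high with 3 mm walls, standing loose on rubber feet on the bench; it weighs about 2.6 kg (1.8 to 3.4), so moderate pushes do not shift it. Origin at the centre of its underside; own z up; own +x points from the near side (rack hinge) to the far side (lid hinge); own y runs along both hinges. Two small bolts lie loose on its floor.
- lid (a joint): Angle of the lid in rad: 0 shut (level, resting on the rim), 1.57 upright, at most 2.1; starts at 1.8 to 2.05, leaning back away from the case. Stiff friction hinge: it stays at any angle and needs about 2 to 5 N at its free edge to move, and will not fall shut by itself. To shut it, push on its outer face (the back, away from the case) towards the case's -x and then down.
- lid_hinge (a point): Middle of the lid's hinge line, on the far top rim of the case: in the case's frame at x = +75, y = 0, z = 50 mm; the hinge line runs along the case's y.
- lid_edge (a point): Middle of the lid's free edge on its outer face. The lid is a shallow cover of the case's grey metal, 150 mm from hinge to free edge, 190 mm wide, 16 mm deep; its outer face is a plane parallel to the hinge line, 16 mm beyond it (shut: 66 mm above the bench).
- rack (a joint): Angle of the bit rack in rad: 0 folded flat into the case (level), 1.57 upright, at most 1.65; starts at 1.4 to 1.62. Friction hinge: it stays at any angle and needs about 1 to 3 N near its free edge. To fold it, push its outer face (the plain face, away from the lid) towards the case's +x and then down.
- rack_hinge (a point): Middle of the lower edge of the rack's outer face: in the case's frame about x = -62 to -66, y = 0, z = 36 to 40 mm. The hinge axis itself is at x = -62, z = 36 mm and runs along the case's y.
- rack_edge (a point): Middle of the rack's free edge, on its outer (plain) face. The rack is a bare steel plate 110 mm from hinge to free edge, 168 mm wide and 4 mm thick, with a row of drill bits fixed on its inner face (the one towards the lid); the outer face lies 4 mm off the hinge axis. Flat, its outer face is 40 mm above the bench, 10 mm below the rim. A rack left standing blocks the lid.
- bush: Plain steel bush standing on the bench, 42 mm across, 66 mm high, about 165 mm from the case's middle on its +y side; loose, leave alone. Origin at the centre of its underside.
- jar: Brown jar with dark screw cap, 62 mm across, 85 mm high, standing about 175 mm from the case's middle on its -y side; loose, leave alone. Origin at the centre of its underside.
- tape: Black tape roll lying flat, 78 mm across, 20 mm high, on the bench about 165 mm from the case's middle on its near (-x) side; loose, leave alone. Origin at the centre of its underside.
- bolt_small: Yellowish bolt, 40 mm long, 13 mm thick, lying loose on the floor of the case under the rack; leave it in the case.
- bolt_flange: Yellowish bolt, 50 mm long, 13 mm thick, lying loose on the floor of the case under the rack; leave it in the case.
- ball_joint: Grey ball joint with threaded stud standing up, 47 mm across, 99 mm high, at the right of the bench; loose, leave alone. Origin at the centre of its underside.
- carton: Small upright carton, 54 x 51 x 104 mm, on the bench left of the case, beyond the hammer; loose, leave alone. Origin at the centre of its underside.

How it is judged:
On the way, in this order (a step that is already met when the one before it is completed fails the run):
1. the rack is folded flat (within 0.10 rad) while the lid still stands open (value of joint rack below 0.1 rad and value of joint lid above 1.3 rad), for 0.2 s.
2. the lid is shut over the flat rack (value of joint rack below 0.1 rad and value of joint lid below 0.06 rad), for 0.2 s.
At the end, for the whole second after the job is handed in: Rack within 0.10 rad of flat, lid within 0.06 rad of shut, both at rest; the case upright, still, and within 30 mm of where it stood; both bolts lying in the case; bush, jar, tape, ball joint and carton within 30 mm of where they stood (all of step 2 and distance of each of drill_case, bush, jar, tape, ball_joint, carton from where it was at the start of the episode below 0.03 m and angle between drill_case's own z axis and vertical below 0.05 rad and linear speed of drill_case below 0.02 m/s and velocity of joint rack between -0.05 and 0.05 rad/s and velocity of joint lid between -0.05 and 0.05 rad/s and height (world z) of each of bolt_small, bolt_flange below 0.04 m and horizontal distance between each of bolt_small, bolt_flange and drill_case below 0.11 m); the robot touches nothing.
It fails at once if the lid is swung over before the rack is folded down (value of joint lid below 1.2 rad and value of joint rack above 0.35 rad).
It fails at once if the case is lifted or tipped (height (world z) of drill_case above 0.015 m or angle between drill_case's own z axis and vertical above 0.12 rad).
It fails at once if the case is pushed away (distance of drill_case from where it was at the start of the episode above 0.04 m).
It fails at once if a loose thing beside the case is lifted, carried or knocked away (distance of any of bush, jar, tape, ball_joint, carton from where it was at the start of the episode above 0.04 m or height (world z) of any of bush, jar, tape, ball_joint, carton above 0.015 m).
It fails at once if a bolt is taken out of the case (height (world z) of any of bolt_small, bolt_flange above 0.05 m).
It also fails if it takes over 56 s, if anything falls off the work surface, if the arm or the gripper's body presses on something with over 40 N, if the wrist force passes 120 N, or if a joint passes its speed limit or range.

ROBOT

A 6-joint arm with a two-finger parallel gripper is mounted at the origin on a cart in front of the work surface, level with it; the furniture and walls round the work are solid. World frame = base frame: x ahead of the robot, y to its left, z up, the work surface at z = 0. Lengths are in m, angles in rad, forces in N, time in s.
With the tool pointing down it reaches from about 0.275 to 0.85 m from the base axis. Payload 19 kg.
Tool frame: the origin (TCP) lies on the mounting face of the last link; the fingertips stand 173 mm ahead of it and the grasp point (between the pads) lies 155 mm ahead of it; z points along the fingers, y is the line along which they close (so a half turn about z gives the same grasp; the last joint's range is limited). The gripper opens to 85 mm and grips with 20 to 120 N. Pads are 22 mm wide; open, the fingers measure 114 mm over their backs; the gripper's body (76 mm by 85 mm) begins 54 mm behind the grasp point. The pads swing forward as they close: fully open they stand 13 mm farther back than shut.
Start: joints at [-1.282, 0.15, 1.437, -0, 1.554, -0.134], TCP at [0.236, -0.524, 0.405] pointing down, gripper open.
Joint ranges: [-2.8, 2.8], [-0.68, 2.1], [0.12, 2.68], [-1.39, 4.53], [0.16, 2.79], [-2.81, 2.81]. Speed limits (rad/s): [1.89, 1.89, 2.22, 3.01, 3.01, 3.01].

INTERFACE

Orientations are given as a 3x3 rotation matrix whose columns are the frame's x, y, z axes.
In Python, from bench import * gives the robot as it stands.
- The arm moves only by the tool move_arm, never from a script. Its argument "plan" is a list of rows, each a list of 7 numbers: the turn, a rotation vector about the tool's x, y, z in degrees, then the shift along the tool's x, y, z in m, then the finger opening in m, from 0 to 0.0854. A call has exactly 10 rows; each row is the pose to reach, as a shift and turn from the pose commanded when the call began, along the tool's axes at that moment; what a row does not reach only later rows make up. A row lasts 1/10 s, in which the tool goes at most 50 mm and 8.59 degrees, less where a joint would pass 70% of its speed; a pose out of reach is approached as far as the arm can. A call with a gripper value outside its range is refused whole. The fingers move at their own pace and stop on an object; the grip force is fixed at half the most. Time passes only in rows, so rows that repeat a pose let the fingers close, or fill a call up. It gives the time, the measured TCP pose, the force, the opening and the grip force at its end, in the units of the state.
- state(): the state, without advancing time (a new reading comes with each control period).
- snapshot(name): name is "scene" or "top" or "wrist"; returns a dict with "pixels" (480x640x3 uint8, red, green, blue), "fx", "fy", "cx", "cy" (pixels), "world_from_camera" (4x4, takes a point from camera to world coordinates); the wrist camera has in their place "tool_from_camera" (4x4, takes a point from camera to tool coordinates, whose origin is the TCP and whose axes are the flange's). Camera axes: x right, y up, looking along -z (the intrinsics and any distortion apply to the point x, -y, -z); pixel columns grow to the right and rows downward; lengths in m; the calibration is good to about 2 mm. The wrist camera is an equidistant fisheye: a pixel r from the principal point sees the ray r / f radians off the axis. A picture is of the moment at which its call begins: read the wrist's pose just before it. There is no depth.
- hand_in(): hands the job in; it is judged then, once.
Trained networks look in the newest picture that a camera, given by its name, has taken for a name from the list of things; names that differ only in an ending like _2 or _b are one class to them, and where a whole thing is asked for, a point or a joint stands for the part that bears it (a point fixed in the world has none). Each returns a list of dicts, best first, with "score" (0 to 1); they miss things now and then, are a little off and sometimes report something else, mostly with a low value. They report only what shows in the picture. A call takes as long as a camera call.
- look_for(thing, camera): "centre" ([column, row] in pixels, amid what is visible of it).
The state is a dict: "time_s": time; "qpos": joint angles; "qd": joint speeds; "effort": joint torques, N m; "ee_pos": TCP position; "tcp_rot": TCP orientation; "contact_force": force on the tool from outside, world axes, zero at the start; "ft_torque": the same for the moment, N m; "gripper_width": finger opening in m; "grip_force": force on a finger pad.
Only numpy, scipy, OpenCV 4.12 (cv2) and the standard library are available. Lean on these libraries where they do the work, as an engineer would, in place of code of your own. Each camera call takes 0.05 s, during which the arm holds its last target. There are 200 camera calls.

## Working session

There is one attempt and no reset: what is moved stays moved. The work goes in short steps, Python scripts to look and compute and a tool call to move; the robot and the scene stay as the last step left them, time stands still between calls to the robot, and variables do not carry over. Pictures are saved under pics/ and viewed, at most 10 in all, crops included, and the job is handed in when it is done.

Besides the shell and the picture viewer there is one more tool, called after "Request:" as name(argument=value, ...), one argument or row to a line, values as JSON. move_arm: Moves the arm, as the interface text tells. Its arguments: {"type":"object","properties":{"plan":{"type":"array"}},"required":["plan"]}

```bash
mkdir -p pics
cat > h.py <<'E'
from bench import *
import numpy as np, cv2
def ray(s,px):
    T=np.array(s["world_from_camera"]);d=np.array([(px[0]-s["cx"])/s["fx"],-(px[1]-s["cy"])/s["fy"],-1.])
    return T[:3,3],T[:3,:3]@d
def onz(s,px,z):
    o,d=ray(s,px);return o+d*(z-o[2])/d[2]
def tri(a,b):
    (o,d),(p,e)=a,b;d=d/np.linalg.norm(d);e=e/np.linalg.norm(e)
    t=np.linalg.lstsq(np.stack([d,-e],1),p-o,rcond=None)[0];return (o+d*t[0]+p+e*t[1])/2,np.linalg.norm(o+d*t[0]-p-e*t[1])
def proj(s,P):
    T=np.linalg.inv(np.array(s["world_from_camera"]));q=T[:3,:3]@np.array(P)+T[:3,3]
    return np.array([s["cx"]+s["fx"]*q[0]/-q[2],s["cy"]-s["fy"]*q[1]/-q[2]])
E
python3 - <<'E'
from h import *
S={}
for c in("scene","top"):
    s=S[c]=snapshot(c);cv2.imwrite(f"pics/{c}.png",s["pixels"][:,:,::-1]);print(c,s["fx"],np.round(s["world_from_camera"],3).tolist())
for n in "drill_case lid lid_hinge lid_edge rack_hinge rack_edge bush jar tape ball_joint carton".split():
    r={c:look_for(n,c)[:1] for c in S}
    o=[(c,np.round(r[c][0]["centre"]).tolist(),round(r[c][0]["score"],2)) for c in S if r[c]]
    t=tri(*[ray(S[c],r[c][0]["centre"]) for c in S]) if len(o)==2 else ""
    print(n,o,t and (t[0].round(3),t[1].round(3)))
st=state();print(st["ee_pos"],np.round(st["tcp_rot"],3).tolist(),st["time_s"])
E
```

```text
scene 573.097908979644 [[-0.65, 0.573, -0.5, -0.257], [-0.76, -0.501, 0.414, 0.6], [-0.013, 0.649, 0.761, 1.282], [0.0, 0.0, 0.0, 1.0]]
top 520.4855491826563 [[0.006, 0.997, -0.081, 0.432], [-1.0, 0.005, -0.008, -0.084], [-0.008, 0.081, 0.997, 1.398], [0.0, 0.0, 0.0, 1.0]]
drill_case [('scene', [340.0, 226.0], 0.93), ('top', [350.0, 260.0], 0.6)] (array([ 0.51 , -0.15 ,  0.104]), np.float64(0.046))
lid [('scene', [328.0, 232.0], 0.63), ('top', [322.0, 267.0], 0.83)] (array([ 0.488, -0.081,  0.148]), np.float64(0.038))
lid_hinge [('scene', [336.0, 233.0], 0.89), ('top', [322.0, 269.0], 0.57)] (array([ 0.479, -0.088,  0.149]), np.float64(0.024))
lid_edge [('scene', [332.0, 234.0], 0.9), ('top', [322.0, 265.0], 0.93)] (array([ 0.489, -0.088,  0.135]), np.float64(0.027))
rack_hinge [('scene', [358.0, 196.0], 0.6), ('top', [389.0, 247.0], 0.92)] (array([ 0.539, -0.241,  0.144]), np.float64(0.044))
rack_edge [('scene', [358.0, 195.0], 0.81), ('top', [387.0, 250.0], 0.6)] (array([ 0.53 , -0.234,  0.156]), np.float64(0.045))
bush [('scene', [414.0, 256.0], 0.62), ('top', [383.0, 313.0], 0.56)] (array([ 0.358, -0.259,  0.025]), np.float64(0.003))
jar [('scene', [307.0, 202.0], 0.72)] 
tape [('top', [435.0, 264.0], 0.55)] 
ball_joint [('top', [471.0, 237.0], 0.77)] 
carton [('scene', [169.0, 305.0], 0.75), ('top', [152.0, 195.0], 0.94)] (array([0.665, 0.352, 0.033]), np.float64(0.005))
[ 0.23589414 -0.52438119  0.40465568] [[0.912, 0.41, -0.0], [0.41, -0.912, 0.0], [0.0, -0.0, -1.0]] 1.2
```

View pics/scene.png

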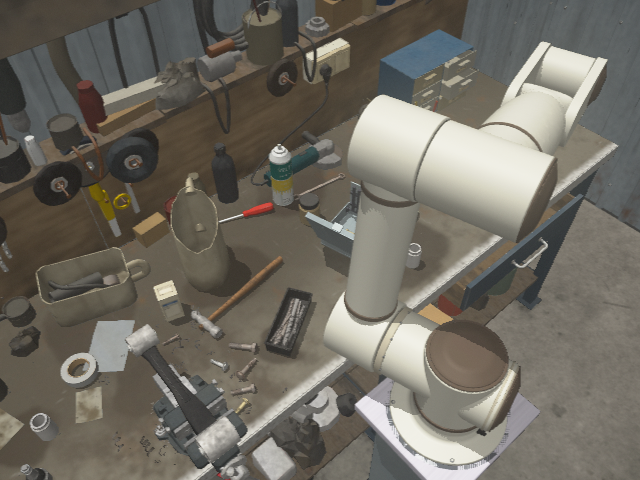

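View pics/top.png

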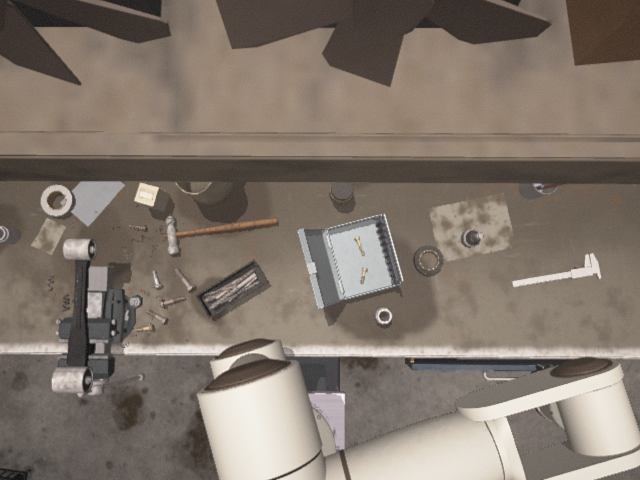

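The top view shows the case at about (360,258) px, with the lid to the left (world +y) and the rack to the right at about (392,250). The bush is at (383,317), the jar at (342,192) and the tape at (428,260). I'll zoom in for the corners.

Run:
```python
import cv2
i=cv2.imread("pics/top.png")[185:335,280:460]
cv2.imwrite("pics/c1.png",cv2.resize(i,None,fx=4,fy=4,interpolation=cv2.INTER_CUBIC))
```

```text
(no output)
```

View pics/c1.png

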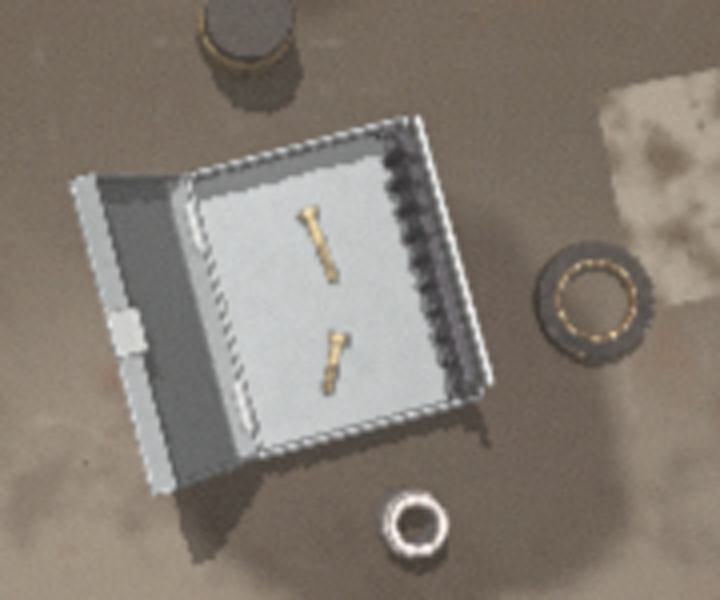

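```bash
cat > g.py <<'E'
from h import *
C=np.array([0,0,0.]);
E
python3 - <<'E'
from h import *
from scipy.optimize import least_squares
s=snapshot("top")
f=lambda x,y:(280+x/4-.375,185+y/4-.375)
cor=[onz(s,f(*p),.05) for p in[(420,117),(490,385),(180,178),(258,455)]]
print(np.round(cor,3), [round(np.linalg.norm(cor[a]-cor[b]),3) for a,b in[(0,1),(2,3),(0,2),(1,3)]])
loc=np.array([[-75,-95,50],[-75,95,50],[75,-95,50],[75,95,50]])/1e3
obs=np.array([f(*p) for p in[(420,117),(490,385),(180,178),(258,455)]]); le=np.array([f(72,182),f(155,493)])
def W(p,q):
    c,n=np.cos(p[2]),np.sin(p[2]);return np.array([p[0]+c*q[0]-n*q[1],p[1]+n*q[0]+c*q[1],q[2]])
def lid(th,y): return np.array([.075-.15*np.cos(th)+.016*np.sin(th),y,.05+.15*np.sin(th)+.016*np.cos(th)])
def r(p):
    return np.concatenate([proj(s,W(p,l))-o for l,o in zip(loc,obs)]+[proj(s,W(p,lid(p[3],y)))-o for y,o in zip((-.095,.095),le)])
S=least_squares(r,[.42,-.17,1.3,1.9]);print(S.x.round(4),S.fun.round(1))
p=S.x
for n,q,z in[("bush",(414,522),.066),("jar",(248,15),.085),("tape",(595,302),.02)]:
    w=onz(s,f(*q),z);d=w[:2]-p[:2];print(n,w.round(3),np.round([np.cos(p[2])*d[0]+np.sin(p[2])*d[1],-np.sin(p[2])*d[0]+np.cos(p[2])*d[1]],3))
print("lid edge",W(p,lid(p[3],0)),"lid hinge",W(p,[.075,0,.05]),"rack edge",W(p,[-.066,0,.148]))
E
```

```text
[[ 0.617 -0.26   0.05 ]
 [ 0.443 -0.305  0.05 ]
 [ 0.576 -0.104  0.05 ]
 [ 0.398 -0.155  0.05 ]] [np.float64(0.179), np.float64(0.186), np.float64(0.161), np.float64(0.156)]
[ 0.5086 -0.2061  1.8395  1.9687] [-2.8 -1.1 -0.3  2.5  1.7 -1.4  1.5  0.2 -0.2 -0.5  0.1  0.4]
bush [ 0.356 -0.253  0.066] [-0.005  0.159]
jar [ 0.677 -0.147  0.085] [ 0.012 -0.179]
tape [ 0.499 -0.379  0.02 ] [-0.164  0.056]
lid edge [ 0.46932334 -0.06349808  0.18207986] lid hinge [ 0.48867256 -0.13375845  0.05      ] rack edge [ 0.52610929 -0.26969774  0.148     ]
```

```bash
cat > g.py <<'E'
from h import *
def W(p,q):
    c,n=np.cos(p[2]),np.sin(p[2]);return np.array([p[0]+c*q[0]-n*q[1],p[1]+n*q[0]+c*q[1],q[2]])
def lid(th,y): return np.array([.075-.15*np.cos(th)+.016*np.sin(th),y,.05+.15*np.sin(th)+.016*np.cos(th)])
def rack(th,y): return np.array([-.062+.11*np.cos(th)-.004*np.sin(th),y,.036+.11*np.sin(th)+.004*np.cos(th)])
E
python3 - <<'E'
from g import *
from scipy.optimize import least_squares
s=snapshot("top")
f=lambda x,y:(280+x/4-.375,185+y/4-.375)
rows=[((180,178),lambda p:[.075,-.095,.05]),((258,455),lambda p:[.075,.095,.05]),((72,182),lambda p:lid(p[3],-.095)),((155,493),lambda p:lid(p[3],.095)),((420,117),lambda p:rack(p[4],-.084)),((492,385),lambda p:rack(p[4],.084))]
def r(p): return np.concatenate([proj(s,W(p,g(p)))-f(*o) for o,g in rows]+[[(p[4]-1.51)*20]])
S=least_squares(r,[.5,-.2,1.84,1.9,1.5]);p=S.x;print(p.round(4),S.fun.round(1))
for n,q,z in[("bush",(414,522),.066),("jar",(248,15),.085),("tape",(595,302),.02)]:
    w=onz(s,f(*q),z);d=w[:2]-p[:2];print(n,w.round(3),np.round([np.cos(p[2])*d[0]+np.sin(p[2])*d[1],-np.sin(p[2])*d[0]+np.cos(p[2])*d[1]],3))
for n,y,z in (("rim-",-.095,.05),("rim+",.095,.05)): print(n,((proj(s,W(p,[-.075,y,z]))-[280,185]+.375)*4).round())
print("lid edge",W(p,lid(p[3],0)),"rack edge",W(p,rack(p[4],0)))
np.save("p.npy",p)
E
```

```text
[ 0.5063 -0.2031  1.8331  1.9424  1.5819] [ 0.7 -0.8  0.1  0.9  0.1 -0.5 -0.1  0.7 -0.7 -0.3 -0.1 -0.   1.4]
bush [ 0.356 -0.253  0.066] [-0.009  0.158]
jar [ 0.677 -0.147  0.085] [ 0.01 -0.18]
tape [ 0.499 -0.379  0.02 ] [-0.168  0.053]
rim- [405. 117.]
rim+ [483. 399.]
lid edge [ 0.46885816 -0.06365328  0.18395373] rack edge [ 0.52371587 -0.26801047  0.14594883]
```

The refit puts the case at (0.506, -0.203), yaw 105°, lid about 1.94 rad and rack about 1.58 rad. Its residuals are under 1 px, and the predicted rim corner and the bush and jar distances agree with the picture. Next I compute the approach.

```bash
cat >> g.py <<'E'
def go(st,cx,z,cy=0.):
    """tip-centre at case (cx,cy), tip height z -> shift in tool axes"""
    p=np.load("p.npy");t=W(p,[cx,cy,z+.173]);R=np.array(st["tcp_rot"])
    return (R.T@(t-st["ee_pos"])).round(4)
E
python3 - <<'E'
from g import *
st=state();R=np.array(st["tcp_rot"]);p=np.load("p.npy")
print(go(st,-.125,.232),np.degrees(p[2]-np.arctan2(R[1,0],R[0,0])))
E
```

```text
[ 3.584e-01 -5.870e-02 -3.000e-04] 80.80103007814915
```

Request:
move_arm(
  plan=[
    [0,0,-8,0.036,-0.006,0,0],
    [0,0,-16,0.072,-0.012,0,0],
    [0,0,-24,0.108,-0.018,0,0],
    [0,0,-32,0.144,-0.024,0,0],
    [0,0,-40,0.18,-0.03,0,0],
    [0,0,-48,0.216,-0.036,0,0],
    [0,0,-56,0.252,-0.042,0,0],
    [0,0,-64,0.288,-0.047,0,0],
    [0,0,-72,0.324,-0.053,0,0],
    [0,0,-80.8,0.358,-0.059,0,0],
  ],
)

```text
time_s: 2.3
ee_pos: [0.5394, -0.3226, 0.4047]
tcp_rot: [[-0.262, 0.965, 0.0], [0.965, 0.262, 0.0], [0.0, 0.0, -1.0]]
contact_force: [0.0, -0.9, 0.8]
gripper_width: 0.0
grip_force: 0.0
```

Run:
```python
from g import *
st=state();print(st["ee_pos"],np.round(st["tcp_rot"],3).tolist(),st["gripper_width"],st["contact_force"])
print(go(st,-.125,.115),go(st,-.078,.115))
```

```text
[ 0.5394201  -0.3225546   0.40467688] [[-0.262, 0.965, 0.0], [0.965, 0.262, 0.0], [0.0, 0.0, -1.0]] 1.1681985152598976e-05 [ 0.03367039 -0.8668332   0.79075801]
[-0.001  -0.001   0.1167] [ 0.046  -0.0009  0.1167]
```

Request:
move_arm(
  plan=[
    [0,0,0,0,0,0.02,0],
    [0,0,0,0,0,0.04,0],
    [0,0,0,0,0,0.06,0],
    [0,0,0,0,0,0.08,0],
    [0,0,0,0,0,0.1,0],
    [0,0,0,0,0,0.115,0],
    [0,0,0,0.01,0,0.117,0],
    [0,0,0,0.02,0,0.117,0],
    [0,0,0,0.025,0,0.117,0],
    [0,0,0,0.025,0,0.117,0],
  ],
)

```text
time_s: 3.3
ee_pos: [0.5318, -0.2986, 0.2889]
tcp_rot: [[-0.257, 0.967, 0.001], [0.967, 0.257, -0.001], [-0.001, 0.001, -1.0]]
contact_force: [-0.1, 0.3, -0.4]
gripper_width: -0.0001
grip_force: 0.0
```

Run:
```python
from g import *
i=snapshot("wrist")["pixels"];cv2.imwrite("pics/w1.png",i[:,:,::-1])
```

```text
(no output)
```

View pics/w1.png

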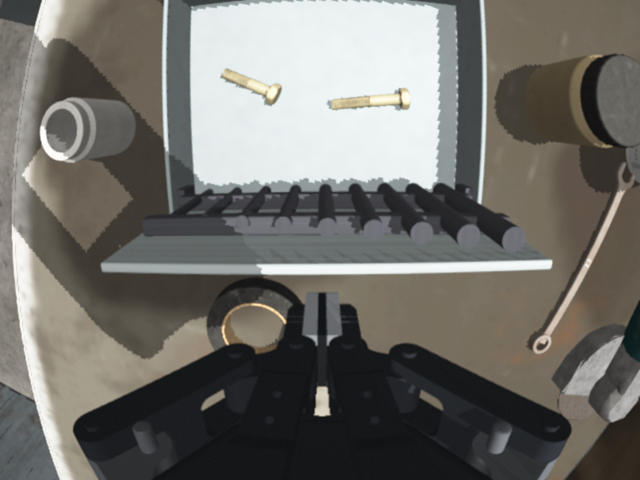

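The wrist picture shows the hand centred in front of the rack (edge at row 265, cols 105–550), with both bolts in the case. Now I fold the rack along its arc.

Request:
move_arm(
  plan=[
    [0,0,0,0.023,0,0,0],
    [0,0,0,0.029,0,0,0],
    [0,0,0,0.037,0,0.001,0],
    [0,0,0,0.0445,0,0.002,0],
    [0,0,0,0.052,0,0.004,0],
    [0,0,0,0.06,0,0.007,0],
    [0,0,0,0.067,0,0.0105,0],
    [0,0,0,0.0735,0,0.015,0],
    [0,0,0,0.08,0,0.02,0],
    [0,0,0,0.0855,0,0.0255,0],
  ],
)

```text
time_s: 4.35
ee_pos: [0.5098, -0.2162, 0.2617]
tcp_rot: [[-0.256, 0.967, -0.0], [0.967, 0.256, 0.0], [0.0, -0.0, -1.0]]
contact_force: [0.4, -0.3, 0.7]
gripper_width: -0.0003
grip_force: 0.7
```

Run:
```python
from g import *
i=snapshot("wrist")["pixels"];cv2.imwrite("pics/w2.png",i[:,:,::-1])
st=state();print(go(st,.007,.04),st["contact_force"])
```

```text
[0.0199 0.0001 0.0478] [ 0.74578284  0.36695385 -1.24377302]
```

View pics/w2.png

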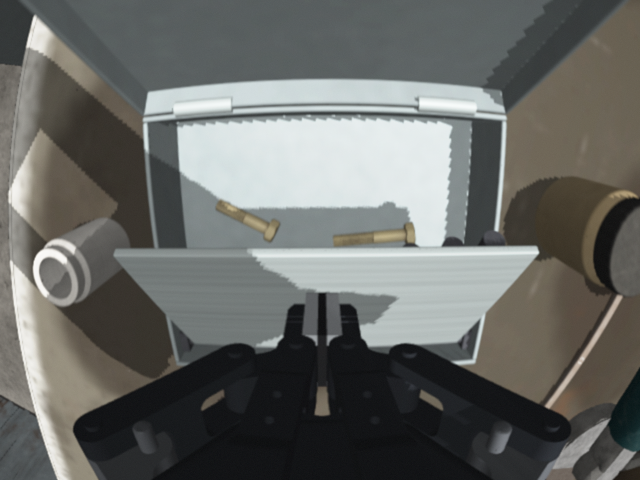

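Rack is at about 40°, with the fingertip in mid-plate and nothing else touched. I carry on along the arc.

Request:
move_arm(
  plan=[
    [0,0,0,0.0055,0,0.006,0],
    [0,0,0,0.0095,0,0.0125,0],
    [0,0,0,0.0135,0,0.0195,0],
    [0,0,0,0.0165,0,0.027,0],
    [0,0,0,0.019,0,0.0345,0],
    [0,0,0,0.021,0,0.04,0],
    [0,0,0,0.022,0,0.044,0],
    [0,0,0,0.022,0,0.047,0],
    [0,0,0,0.022,0,0.048,0],
    [0,0,0,0.022,0,0.048,0],
  ],
)

```text
time_s: 5.4
ee_pos: [0.5043, -0.1956, 0.2142]
tcp_rot: [[-0.256, 0.967, -0.0], [0.967, 0.256, 0.0], [0.0, -0.0, -1.0]]
contact_force: [-0.8, -0.3, 0.1]
gripper_width: 0.0001
grip_force: 0.0
```

Run:
```python
from g import *
i=snapshot("wrist")["pixels"];cv2.imwrite("pics/w3.png",i[:,:,::-1])
st=state();print(go(st,.007,.04),st["contact_force"])
```

```text
[-0.0007 -0.      0.0013] [-0.45107445  0.16482612 -0.9797197 ]
```

View pics/w3.png

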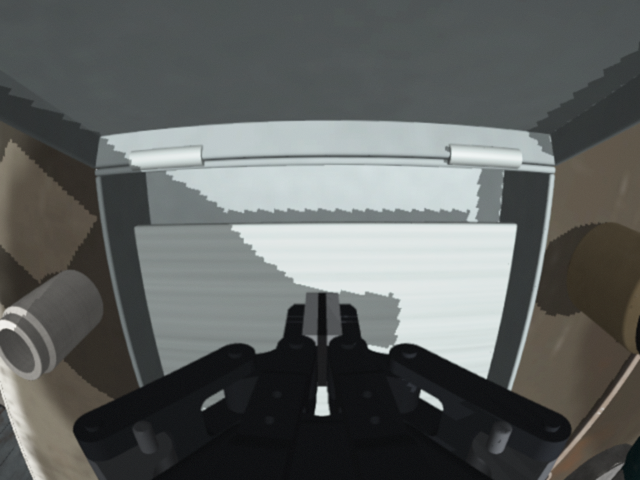

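The rack now lies inside the case, nearly flat. I press gently to be sure.

Request:
move_arm(
  plan=[
    [0,0,0,0,0,0.001,0],
    [0,0,0,0,0,0.002,0],
    [0,0,0,0,0,0.002,0],
    [0,0,0,0,0,0.003,0],
    [0,0,0,0,0,0.003,0],
    [0,0,0,0,0,0.003,0],
    [0,0,0,0,0,0.003,0],
    [0,0,0,0,0,0.003,0],
    [0,0,0,0,0,0.003,0],
    [0,0,0,0,0,0.003,0],
  ],
)

```text
time_s: 6.45
ee_pos: [0.5044, -0.1956, 0.2131]
tcp_rot: [[-0.256, 0.967, 0.001], [0.967, 0.256, -0.001], [-0.001, 0.001, -1.0]]
contact_force: [-9.9, 5.3, 27.5]
gripper_width: 0.0003
grip_force: 14.1
```

Firm stop at tip height 40.1 mm, so the rack is flat (its outer face should be at 40 mm). Next I go up and over the lid.

Request:
move_arm(
  plan=[
    [0,0,0,0,0,-0.02,0],
    [0,0,0,0,0,-0.06,0],
    [0,0,0,0,0,-0.1,0],
    [0,0,0,0,0,-0.14,0],
    [0,0,0,0,0,-0.18,0],
    [0,0,0,0,0,-0.215,0],
    [0,0,0,0.03,0,-0.22,0],
    [0,0,0,0.07,0,-0.22,0],
    [0,0,0,0.11,0,-0.22,0],
    [0,0,0,0.15,0,-0.22,0],
  ],
)

```text
time_s: 7.45
ee_pos: [0.4652, -0.0494, 0.4313]
tcp_rot: [[-0.255, 0.967, 0.0], [0.967, 0.255, 0.0], [-0.0, 0.0, -1.0]]
contact_force: [0.3, 0.3, -0.0]
gripper_width: 0.0002
grip_force: 0.0
```

Run:
```python
from g import *
st=state();print(go(st,.195,.155),go(st,.155,.16),st["contact_force"])
```

```text
[ 0.0359 -0.0004  0.1033] [-0.0041 -0.0002  0.0983] [ 0.25195509  0.32674261 -0.0263741 ]
```

Request:
move_arm(
  plan=[
    [0,0,0,0.02,0,0,0],
    [0,0,0,0.035,0,0,0],
    [0,0,0,0.04,0,0.01,0],
    [0,0,0,0.04,0,0.03,0],
    [0,0,0,0.04,0,0.05,0],
    [0,0,0,0.04,0,0.07,0],
    [0,0,0,0.04,0,0.085,0],
    [0,0,0,0.04,0,0.095,0],
    [0,0,0,0.04,0,0.099,0],
    [0,0,0,0.04,0,0.1,0],
  ],
)

```text
time_s: 8.45
ee_pos: [0.4558, -0.0122, 0.3309]
tcp_rot: [[-0.255, 0.967, -0.001], [0.967, 0.255, 0.0], [0.0, -0.0, -1.0]]
contact_force: [0.2, -0.2, 0.4]
gripper_width: 0.0002
grip_force: 0.0
```

Run:
```python
from g import *
st=state();print(go(st,.155,.16),st["contact_force"],st["qpos"])
i=snapshot("top")["pixels"];cv2.imwrite("pics/t2.png",cv2.resize(i[170:350,260:500],None,fx=3,fy=3)[:,:,::-1])
```

```text
[-0.0424 -0.0006 -0.0021] [ 0.23815399 -0.19488011  0.40378907] [-1.96011010e-01 -6.21986720e-02  1.80982259e+00  1.25895340e-05
  1.39448240e+00 -4.54207288e-01]
```

View pics/t2.png

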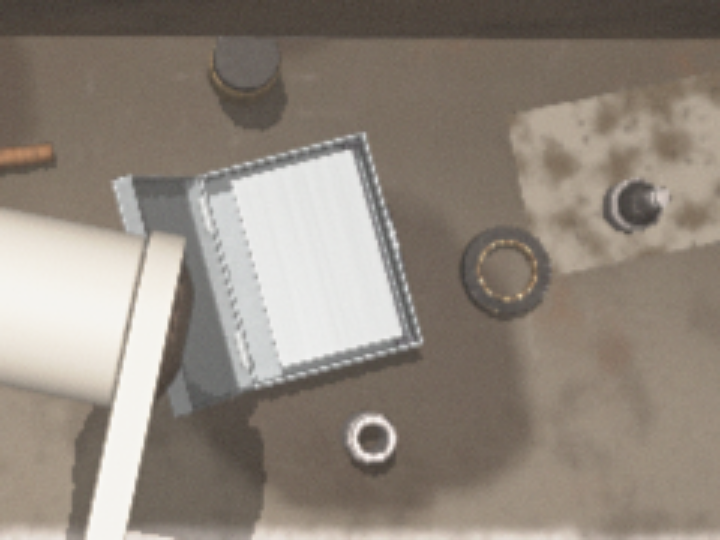

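The top view confirms the rack is flat (plate at 235–400, 150–370), the lid still open, the neighbours unmoved and the hand behind the lid. Now I push the lid.

Request:
move_arm(
  plan=[
    [0,0,0,-0.02,0,-0.002,0],
    [0,0,0,-0.036,0,-0.002,0],
    [0,0,0,-0.044,0,-0.002,0],
    [0,0,0,-0.052,0,-0.002,0],
    [0,0,0,-0.06,0,-0.002,0],
    [0,0,0,-0.068,0,-0.002,0],
    [0,0,0,-0.077,0,-0.002,0],
    [0,0,0,-0.086,0,-0.002,0],
    [0,0,0,-0.095,0,-0.002,0],
    [0,0,0,-0.104,0,-0.003,0],
  ],
)

```text
time_s: 9.5
ee_pos: [0.4826, -0.1131, 0.3348]
tcp_rot: [[-0.256, 0.967, 0.001], [0.967, 0.256, -0.0], [-0.0, 0.001, -1.0]]
contact_force: [0.9, 3.9, 2.9]
gripper_width: -0.0
grip_force: 1.9
```

Request:
move_arm(
  plan=[
    [0,0,0,-0.011,0,0,0],
    [0,0,0,-0.022,0,0.001,0],
    [0,0,0,-0.033,0,0.003,0],
    [0,0,0,-0.0435,0,0.0055,0],
    [0,0,0,-0.054,0,0.01,0],
    [0,0,0,-0.064,0,0.015,0],
    [0,0,0,-0.073,0,0.021,0],
    [0,0,0,-0.082,0,0.028,0],
    [0,0,0,-0.09,0,0.0355,0],
    [0,0,0,-0.097,0,0.044,0],
  ],
)

```text
time_s: 10.5
ee_pos: [0.5072, -0.2069, 0.2895]
tcp_rot: [[-0.256, 0.967, -0.0], [0.967, 0.256, -0.0], [-0.0, -0.0, -1.0]]
contact_force: [0.9, 0.4, 1.8]
gripper_width: -0.0001
grip_force: 1.1
```

Run:
```python
from g import *
st=state();print(go(st,-.024,.066),st["contact_force"])
i=snapshot("top")["pixels"];cv2.imwrite("pics/t3.png",cv2.resize(i[170:350,260:500],None,fx=3,fy=3)[:,:,::-1])
```

```text
[-0.0201  0.0002  0.0505] [0.93549659 0.40195934 1.77385075]
```

View pics/t3.png

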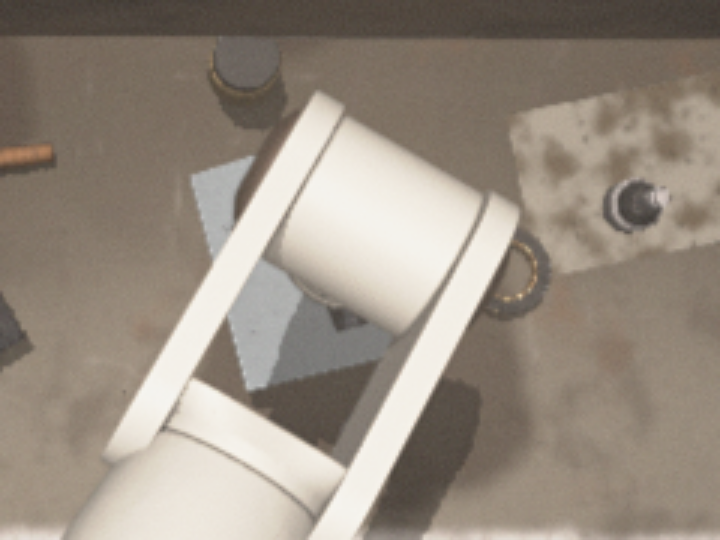

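The lid is swinging over cleanly (about 30° left), and the case and neighbours haven't moved. Closing the rest.

Request:
move_arm(
  plan=[
    [0,0,0,-0.006,0,0.0095,0],
    [0,0,0,-0.011,0,0.019,0],
    [0,0,0,-0.0155,0,0.029,0],
    [0,0,0,-0.019,0,0.038,0],
    [0,0,0,-0.02,0,0.044,0],
    [0,0,0,-0.021,0,0.048,0],
    [0,0,0,-0.021,0,0.05,0],
    [0,0,0,-0.021,0,0.0515,0],
    [0,0,0,-0.021,0,0.0515,0],
    [0,0,0,-0.021,0,0.0515,0],
  ],
)

```text
time_s: 11.55
ee_pos: [0.5124, -0.2264, 0.2394]
tcp_rot: [[-0.256, 0.967, 0.0], [0.967, 0.256, -0.0], [-0.0, 0.0, -1.0]]
contact_force: [-3.4, -0.6, 6.9]
gripper_width: 0.0001
grip_force: 3.3
```

Request:
move_arm(
  plan=[
    [0,0,0,0,0,0.001,0],
    [0,0,0,0,0,0.0015,0],
    [0,0,0,0,0,0.0015,0],
    [0,0,0,0,0,0.0015,0],
    [0,0,0,0,0,0.0015,0],
    [0,0,0,0,0,0.0015,0],
    [0,0,0,0,0,0.0015,0],
    [0,0,0,0,0,0.0015,0],
    [0,0,0,0,0,0.0015,0],
    [0,0,0,0,0,0.0015,0],
  ],
)

```text
time_s: 12.55
ee_pos: [0.5124, -0.2264, 0.2392]
tcp_rot: [[-0.256, 0.967, 0.001], [0.967, 0.256, -0.001], [-0.001, 0.001, -1.0]]
contact_force: [-10.8, 4.6, 26.1]
gripper_width: -0.0002
grip_force: 12.8
```

Request:
move_arm(
  plan=[
    [0,0,0,0,0,-0.02,0],
    [0,0,0,0,0,-0.05,0],
    [0,0,0,0,0,-0.09,0],
    [0,0,0,0,0,-0.13,0],
    [0,0,0,0,0,-0.16,0],
    [0,0,0,-0.04,0,-0.17,0],
    [0,0,0,-0.08,0,-0.17,0],
    [0,0,0,-0.12,0,-0.17,0],
    [0,0,0,-0.16,0,-0.17,0],
    [0,0,0,-0.2,0,-0.17,0],
  ],
)

```text
time_s: 13.55
ee_pos: [0.5639, -0.4212, 0.4074]
tcp_rot: [[-0.256, 0.967, 0.0], [0.967, 0.256, -0.0], [-0.0, 0.0, -1.0]]
contact_force: [0.3, 0.8, 0.5]
gripper_width: 0.0003
grip_force: 0.0
```

Request:
move_arm(
  plan=[
    [0,0,0,-0.03,0,0,0],
    [0,0,0,-0.06,0,0,0],
    [0,0,0,-0.08,0,0,0],
    [0,0,0,-0.08,0,0,0],
    [0,0,0,-0.08,0,0,0],
    [0,0,0,-0.08,0,0,0],
    [0,0,0,-0.08,0,0,0],
    [0,0,0,-0.08,0,0,0],
    [0,0,0,-0.08,0,0,0],
    [0,0,0,-0.08,0,0,0],
  ],
)

```text
time_s: 14.55
ee_pos: [0.5841, -0.497, 0.4073]
tcp_rot: [[-0.256, 0.967, 0.0], [0.967, 0.256, 0.0], [0.0, 0.0, -1.0]]
contact_force: [0.3, 0.1, 0.3]
gripper_width: -0.0002
grip_force: 0.0
```

Run:
```python
from g import *
s=snapshot("top");i=s["pixels"];cv2.imwrite("pics/t4.png",cv2.resize(i[170:350,260:500],None,fx=3,fy=3)[:,:,::-1])
p=np.load("p.npy")
for y in(-.095,.095):
  for q in(lid(0,y),[.075,y,.066]): print(((proj(s,W(p,q))-[260,170])*3).round())
print(state()["contact_force"])
```

```text
[365. 129.]
[196. 173.]
[424. 343.]
[254. 388.]
[ 0.19006457 -0.24790427 -0.2732656 ]
```

View pics/t4.png

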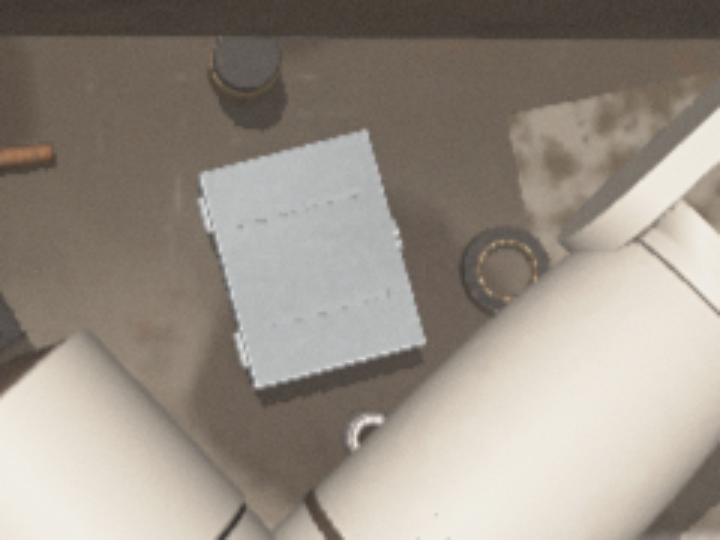

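The lid corners sit at (365,130), (200,173), (425,345) and (256,388), matching a shut lid, and the hand is clear. Handing in.

```bash
python3 -c "
from bench import *
print(hand_in())"
```

```text
the job is handed in; nothing more can be done
None
```

I folded the bit rack flat, then swung the lid shut over it; the hand is clear and the job is handed in. The final top view matches a shut lid and an unmoved case, and the judge returned no verdict.

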